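Set out the seal stones by size

TASK

Set out the four seal stones on the wooden rest in order of size, one standing upright in the middle of each white pad, with the smallest beside the dish of red paste and the largest at the far end beside the blue. Do not let any stone topple over, and leave the ink jar standing where it is.

Things in the scene. Friction and masses are not known exactly. Their poses are not given: they have to be found in the camera images.
- seal_green_center (a point): pale green (the smallest) seal stone, a loose upright square column 22 x 22 mm, 44 mm tall over all, about 55 g, standing on the felt. The lower 35 mm has flat vertical sides; above it is a narrower shoulder and knob. This point is on its axis, half-way up (22 mm above its foot); z points up, x and y are square to its flat sides.
- seal_yellow_center (a point): amber yellow seal stone, a loose upright square column 27 x 27 mm, 58 mm tall over all, about 110 g, standing on the felt. The lower 46 mm has flat vertical sides; above it is a narrower shoulder and knob. This point is on its axis, half-way up (29 mm above its foot); z points up, x and y are square to its flat sides.
- seal_red_center (a point): red seal stone, a loose upright square column 32 x 32 mm, 72 mm tall over all, about 190 g, standing on the felt. The lower 58 mm has flat vertical sides; above it is a narrower shoulder and knob. This point is on its axis, half-way up (36 mm above its foot); z points up, x and y are square to its flat sides.
- seal_white_center (a point): off-white (the largest) seal stone, a loose upright square column 37 x 37 mm, 86 mm tall over all, about 290 g, standing on the felt. The lower 69 mm has flat vertical sides; above it is a narrower shoulder and knob. This point is on its axis, half-way up (43 mm above its foot); z points up, x and y are square to its flat sides.
- mark_1: the left end pad (+y end as the robot sees it) of the row: a white square pad 58 x 58 mm, 2 mm thick, fixed on a long brown wooden rest 476 x 74 mm, 16 mm high. The pads are 80 mm apart centre to centre. Origin: centre of the pad's underside (its top is 2 mm higher, 18 mm above the table); y points along the row to the left end, x across the row away from the robot. The whole rest is fixed, but stands differently each time.
- mark_2: second pad from the left of the row: a white square pad 58 x 58 mm, 2 mm thick, fixed on a long brown wooden rest 476 x 74 mm, 16 mm high. The pads are 80 mm apart centre to centre. Origin: centre of the pad's underside (its top is 2 mm higher, 18 mm above the table); y points along the row to the left end, x across the row away from the robot. The whole rest is fixed, but stands differently each time.
- mark_3: third pad from the left of the row: a white square pad 58 x 58 mm, 2 mm thick, fixed on a long brown wooden rest 476 x 74 mm, 16 mm high. The pads are 80 mm apart centre to centre. Origin: centre of the pad's underside (its top is 2 mm higher, 18 mm above the table); y points along the row to the left end, x across the row away from the robot. The whole rest is fixed, but stands differently each time.
- mark_4: the right end pad (-y end) of the row: a white square pad 58 x 58 mm, 2 mm thick, fixed on a long brown wooden rest 476 x 74 mm, 16 mm high. The pads are 80 mm apart centre to centre. Origin: centre of the pad's underside (its top is 2 mm higher, 18 mm above the table); y points along the row to the left end, x across the row away from the robot. The whole rest is fixed, but stands differently each time.
- red_dish: round white porcelain dish of red seal paste, 62 mm across, 20 mm high, fixed on one end of the wooden rest, 80 mm beyond the end pad, sometimes the left end (beside mark_1), sometimes the right (beside mark_4); a like dish of blue paste stands on the other end. Origin: centre of its underside, 16 mm above the table.
- ink_jar_center (a point): loose ink jar standing among the seal stones, not to be moved: dark blue body 56 mm across with an orange cap, 70 mm tall. This point is on its axis, half-way up (35 mm above the table).
Mind the look-alikes: they are no part of the job. Leave any black or turquoise look-alike of the part that bears seal_red_center alone.

How it is judged:
By the outcome, as a careful person would: the job done as asked, in the order asked, and still so for the second after the job is handed in, with the robot touching nothing.
It also fails if it takes over 115 s, if anything falls off the work surface, if the arm or the gripper's body presses on something with over 40 N, if the wrist force passes 120 N, or if a joint passes its speed limit or range.

ROBOT

A 7-joint arm with a two-finger parallel gripper is mounted at the origin on the work surface. World frame = base frame: x ahead of the robot, y to its left, z up, the work surface at z = 0. Lengths are in m, angles in rad, forces in N, time in s.
With the tool pointing down it reaches from about 0.425 to 1.025 m from the base axis. Payload 9.4 kg.
Tool frame: the origin (TCP) lies on the mounting face of the last link; the fingertips stand 186 mm ahead of it and the grasp point (between the pads) lies 167 mm ahead of it (bot.grip_depth is the distance from the TCP to the grasp point, in m); z points along the fingers, y is the direction in which the jaws open and shut (so a half turn about z gives the same grasp; the last joint's range is limited). The gripper opens to 93 mm and grips with 3 to 60 N. Pads are 15 mm wide; open, the fingers measure 128 mm over their backs; the gripper's body (75 mm by 188 mm) begins 65 mm behind the grasp point.
Start: joints at [1.034, 0.599, -0.003, 1.599, 0.002, 0.943, -0.08], TCP at [0.322, -0.65, 0.405] pointing down, gripper open.
Joint ranges: [-2.57, 2.57], [-0.35, 1.97], [-1.29, 1.29], [0.11, 2.56], [-1.05, 4.19], [0.11, 1.86], [-2.63, 2.63]. Speed limits (rad/s): [2.22, 2.22, 3.01, 3.01, 3.14, 3.14, 3.14].

INTERFACE

Orientations are given as a unit quaternion [w, x, y, z].
In Python, from cell import bot gives the robot as it stands.
- The arm moves only by the shell command python3 -m pendant 'ROWS'. ROWS is JSON, a list of rows, each a list of 3 entries, a list of its own where there are three numbers: the closure, from -1 (fully open) to 1 (shut), then the shift along the tool's x, y, z in mm, then the turn, a rotation vector about the tool's x, y, z in degrees. A call has exactly 5 rows; each row is the pose to reach, as a shift and turn from the pose commanded when the call began, along the tool's axes at that moment; what a row does not reach only later rows make up. A row lasts 1/8 s, in which the tool goes at most 62.5 mm and 10.7 degrees, less where a joint would pass 70% of its speed; a pose out of reach is approached as far as the arm can. A call with a gripper value outside its range is refused whole. The fingers move at their own pace and stop on an object; the grip force is fixed at half the most. Time passes only in rows, so rows that repeat a pose let the fingers close, or fill a call up. It gives the time, the measured TCP pose, the force and the opening at its end, in the units of the state.
- bot.sense(): the state, without advancing time (a new reading comes with each control period).
- bot.read_camera(name): name is "scene" or "top"; returns a dict with "color" (420x560x3 uint8, red, green, blue), "K" (3x3 intrinsics, pixels), "k1" (the pictures are not rectified: a ray, as slopes to the right and down, at radius r is drawn at 1 + k1 r^2 times it, then the intrinsics apply), "extrinsics" (4x4, takes a point from camera to world coordinates). Camera axes: x right, y down, z forward; pixel columns grow to the right and rows downward; lengths in m; the calibration is good to about 2 mm. A picture is of the moment at which its call begins. There is no depth.
- bot.finish_job(): hands the job in, once; it reports no verdict.
The state is a dict: "time_s": time; "joint_positions": joint angles; "qvel": joint speeds; "joint_efforts": joint torques, N m; "position": TCP position; "tool_rot": TCP orientation; "contact_force": force on the tool from outside, world axes, zero at the start; "ft_torque": the same for the moment, N m; "opening": finger opening in m.
Only numpy, scipy, OpenCV 4.12 (cv2) and the standard library are available. Lean on these libraries where they do the work, as an engineer would, in place of code of your own. Each camera call takes 0.05 s, during which the arm holds its last target. There are 200 camera calls.

## Working session

There is one attempt and no reset: what is moved stays moved. The work goes in short steps, Python scripts to look and compute and a shell command to move; the robot and the scene stay as the last step left them, time stands still between calls to the robot, and variables do not carry over. Pictures are saved under pics/ and viewed, about 12 in all and at most 16, crops included, and the job is handed in when it is done.

```bash
ls; mkdir -p pics
python3 - <<'E'
from cell import bot
import cv2,numpy as np
s=bot.sense();print(s)
for n in("top","scene"):
    c=bot.read_camera(n);cv2.imwrite(f"pics/{n}0.png",cv2.cvtColor(c["color"],cv2.COLOR_RGB2BGR))
    print(n,c["K"],c["k1"],c["extrinsics"])
E
```

```text
pics
{'time_s': 0.0, 'joint_positions': array([ 1.03427429,  0.60015328, -0.00252662,  1.60011083,  0.00179843,
        0.94289459, -0.07982502]), 'qvel': array([ 4.59220104e-04, -1.61153693e-03,  6.09462494e-04,  1.44339350e-03,
       -2.80984982e-05,  1.60692691e-04, -4.21584271e-04]), 'joint_efforts': array([-3.03883417e-04, -7.65057778e+01,  1.49770416e+00, -2.52348858e+01,
       -5.24478871e-02,  1.70237711e-02,  1.99112983e-04]), 'position': array([ 0.32166272, -0.6495246 ,  0.40384644]), 'tool_rot': array([-7.40617451e-04,  9.73684236e-01,  2.27899973e-01, -2.51098592e-04]), 'contact_force': array([ 0.10952584,  0.11262187, -0.23418591]), 'ft_torque': array([-0.00645047,  0.028277  ,  0.02169974]), 'opening': 0.09269951637313387}
top [[391.22796113   0.         279.62966209]
 [  0.         391.22796113 210.72180934]
 [  0.           0.           1.        ]] 0.01388414922067329 [[ 0.02548599 -0.99512017  0.09532215  0.49558488]
 [-0.99965065 -0.02603728 -0.00454398  0.01876734]
 [ 0.00700374 -0.09517304 -0.99543611  0.86369221]
 [ 0.          0.          0.          1.        ]]
scene [[445.47094512   0.         281.53293644]
 [  0.         445.47094512 203.348156  ]
 [  0.           0.           1.        ]] 0.044871489879133385 [[ 0.17598903  0.78538103 -0.59346819  1.08040011]
 [ 0.98438853 -0.14203844  0.10394371 -0.09925966]
 [-0.00265988 -0.60249623 -0.79811729  0.74536386]
 [ 0.          0.          0.          1.        ]]
```

View pics/top0.png

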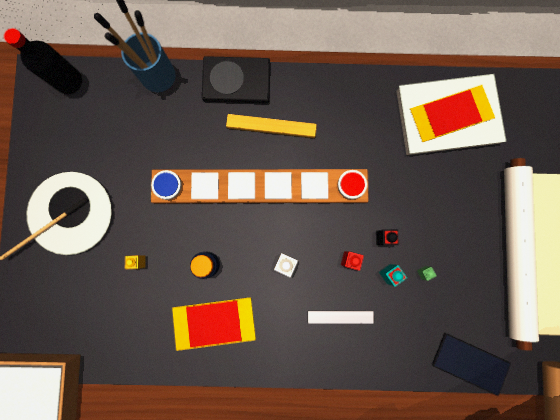

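View pics/scene0.png

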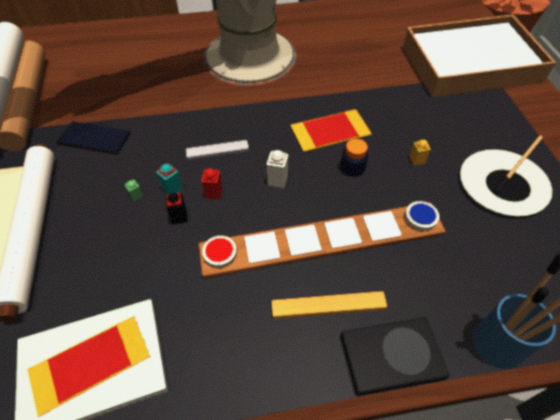

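The top view shows the blue dish at (166,184) on the +y end and the red dish at (352,184) on the -y end. So green goes to mark_4, yellow to mark_3, red to mark_2 and white to mark_1.

Stones in the top view:
- yellow (133,262)
- white (286,265)
- red (354,260)
- green (430,273)

The look-alikes are black (388,237) and turquoise (396,275), and the ink jar is at (204,265). The true red stone is the all-red one at (354,260). I'll check it in an enlarged crop.

```bash
cat > h.py <<'E'
import cv2,numpy as np
from cell import bot
def ray(c,uv):
    n=cv2.undistortPoints(np.array([[uv]],float),c["K"],np.array([c["k1"],0,0,0.]))[0,0]
    E=c["extrinsics"];return E[:3,3],E[:3,:3]@np.array([n[0],n[1],1])
def plane(c,uv,z):
    o,d=ray(c,uv);return (o+d*(z-o[2])/d[2])[:2]
def proj(c,p):
    Ei=np.linalg.inv(c["extrinsics"])
    return cv2.projectPoints(np.array([p],float),cv2.Rodrigues(Ei[:3,:3])[0],Ei[:3,3],c["K"],np.array([c["k1"],0,0,0.]))[0][0,0]
E
python3 - <<'E'
from h import *
c=bot.read_camera("top");im=cv2.cvtColor(c["color"],cv2.COLOR_RGB2BGR)
hsv=cv2.cvtColor(im,cv2.COLOR_BGR2HSV);H,S,V=cv2.split(hsv)
M={"white":(S<60)&(V>110),"red":((H<8)|(H>172))&(S>120)&(V>60),"green":(H>40)&(H<75)&(S>50)&(V>60),"yellow":(H>18)&(H<32)&(S>90)&(V>70),"cap":(H>8)&(H<19)&(S>150)&(V>120),"blue":(H>105)&(H<130)&(S>120)&(V>80)}
def blobs(m,roi,amin=20):
    z=np.zeros_like(H);x0,y0,x1,y1=roi;z[y0:y1,x0:x1]=(m[y0:y1,x0:x1]*255)
    for k in cv2.findContours(z,cv2.RETR_EXTERNAL,cv2.CHAIN_APPROX_NONE)[0]:
        if cv2.contourArea(k)>amin: yield k
for n,roi in dict(white=(265,245,310,290),red=(335,240,372,280),green=(418,260,445,285),yellow=(115,245,155,280),cap=(180,240,230,290)).items():
    for k in blobs(M[n],roi): 
        (cx,cy),wh,a=cv2.minAreaRect(k); print(n,round(cx,1),round(cy,1),np.round(wh,1),a,cv2.contourArea(k))
P=[]
for k in blobs(M["white"],(188,165,332,205),150):
    r=cv2.minAreaRect(k);P.append(plane(c,r[0],.018));print("pad",np.round(r[0],1),np.round(P[-1],4))
P=np.array(sorted(P,key=lambda p:-p[1]));
d=(P[0]-P[-1]);print(P,"yaw of row y",np.degrees(np.arctan2(-d[0],d[1])),np.linalg.norm(d))
a=cv2.resize(im[222:302,110:310],None,fx=4,fy=4,interpolation=cv2.INTER_CUBIC);b=cv2.resize(im[222:302,260:460],None,fx=4,fy=4,interpolation=cv2.INTER_CUBIC)
cv2.imwrite("pics/c1.png",cv2.resize(im[222:302,110:310],None,fx=4,fy=4,interpolation=2)) 
cv2.imwrite("pics/c1.png",np.vstack([a[:280],b[:300]]))
E
```

```text
white 285.5 265.0 [18.8 19.2] 26.56505012512207 331.0
red 351.8 260.2 [20.6 16.5] 14.03624439239502 304.5
green 426.9 272.8 [13.9 15.2] 63.43495178222656 163.0
yellow 134.0 261.5 [20. 13.] -0.0 193.0
pad [204.  185.5] [0.6275 0.1812]
pad [314. 185.] [ 0.635  -0.0588]
pad [278. 185.] [0.6329 0.0199]
pad [241. 185.] [0.6308 0.1007]
[[ 0.62748938  0.18119338]
 [ 0.63075849  0.10065917]
 [ 0.63291686  0.01990572]
 [ 0.63500621 -0.05877248]] yaw of row y 1.7941789014000091 0.24008355651244542
```

View pics/c1.png

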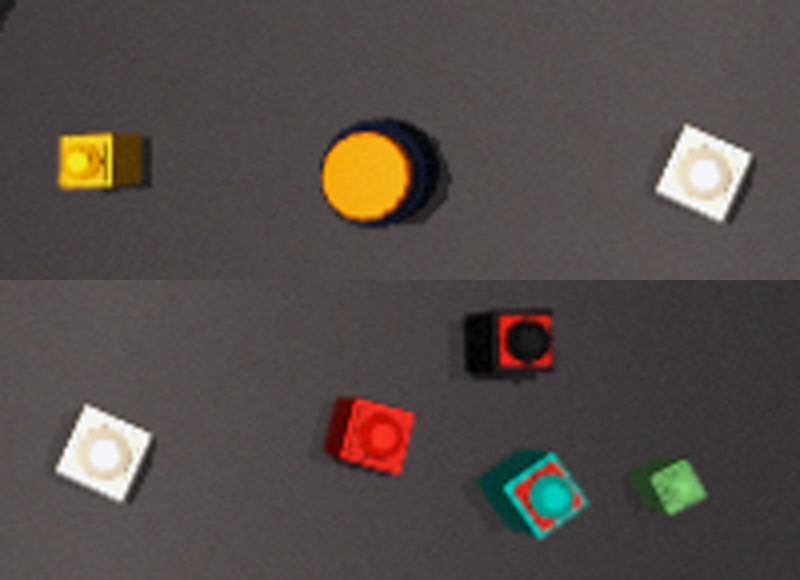

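The crop confirms it. The all-red stone has its top face at (353.9,260.5). The other two are black and turquoise bodies with a red shoulder. The top-face corners can be read here, so I'll turn them into positions and yaws.

```bash
cat >> h.py <<'E'
from scipy.spatial.transform import Rotation as R
def go(x,y,z,jaw):
    """grasp point target, jaw (tool y) direction yaw deg mod 180 -> shift mm, turn deg in tool axes"""
    s=bot.sense();q=s["tool_rot"];r=R.from_quat([q[1],q[2],q[3],q[0]])
    ax=r.as_matrix()[:,1];cur=np.degrees(np.arctan2(ax[1],ax[0]))
    d=(jaw-cur+90)%180-90
    ps=np.array([x,y,z+bot.grip_depth])
    yd=np.radians(cur+d);Y=np.array([np.cos(yd),np.sin(yd),0]);Z=np.array([0,0,-1.]);T=np.stack([np.cross(Y,Z),Y,Z],1)
    rv=(r.inv()*R.from_matrix(T)).as_rotvec(degrees=True)
    print("shift",np.round(r.inv().apply(ps-s["position"]),1+0) if 0 else np.round(1000*r.inv().apply(ps-s["position"]),1),"turn",np.round(rv,1),"jaw",round(cur,1),"grasp now",np.round(s["position"]-[0,0,bot.grip_depth],4),"t",s["time_s"],"q",np.round(s["joint_positions"],2),"F",np.round(s["contact_force"],1),"open",round(s["opening"],4))
E
python3 - <<'E'
from h import *
c=bot.read_camera("top");im=c["color"]
C=dict(yellow=([(60,135),(112,133),(114,188),(60,188)],.046,0),white=([(688,125),(752,155),(720,221),(656,187)],.069,0),red=([(352,397),(414,412),(401,473),(340,460)],.058,1),green=([(652,476),(686,459),(706,490),(674,514)],.035,1),turq=([(545,452),(589,502),(541,538),(503,492)],.058,1),black=([(500,313),(552,313),(552,368),(500,368)],.058,1))
for n,(k,z,b) in C.items():
    p=np.array([plane(c,((x+.5)/4-.5+(260 if b else 110),(y+.5)/4-.5+222-(70 if b else 0)),z) for x,y in k])
    e=p[[1,2,3,0]]-p;a=np.degrees(np.arctan2(e[:,1],e[:,0]))
    print(n,np.round(p.mean(0),4),"edge yaws mod90",np.round(a%90,0),"len",np.round(1000*np.linalg.norm(e,axis=1)))
print("jar",plane(c,(201.2,265.8),.07))
g=cv2.cvtColor(im,cv2.COLOR_RGB2HSV);w=((g[...,1]<60)&(g[...,2]>110)).astype(np.uint8)
w[:165]=0;w[205:]=0;w[:,:188]=0;w[:,332:]=0
n,_,st,ce=cv2.connectedComponentsWithStats(w)
P=np.array([plane(c,ce[i],.018) for i in range(1,n) if st[i,4]>150]);P=P[np.argsort(-P[:,1])];s=np.array([1.5,.5,-.5,-1.5])*.08
d=P.T@s;d/=np.linalg.norm(d);print(np.round(P,4),"yaw",np.degrees(np.arctan2(-d[0],d[1])));F=P.mean(0)+np.outer(s,d);print(np.round(F,4))
# scene-camera check of pads
c2=bot.read_camera("scene");g=cv2.cvtColor(c2["color"],cv2.COLOR_RGB2HSV);w=((g[...,1]<60)&(g[...,2]>110)).astype(np.uint8);w[:200]=0;w[275:]=0;w[:,242:]=w[:,242:];w[:,:242]=0;w[:,402:]=0
n,_,st,ce=cv2.connectedComponentsWithStats(w)
for i in range(1,n):
    if st[i,4]>150: print("scene pad",np.round(plane(c2,ce[i],.018),4),st[i])
go(*[0.43,-.3],.2,0)
E
```

```text
yellow [0.4599 0.3184] edge yaws mod90 [4. 6. 1. 4.] len [27. 28. 28. 27.]
white [4.63e-01 3.00e-04] edge yaws mod90 [66. 65. 64. 64.] len [36. 37. 36. 35.]
red [ 0.4745 -0.1392] edge yaws mod90 [78. 78. 80. 80.] len [33. 32. 32. 33.]
green [ 0.4524 -0.3025] edge yaws mod90 [27. 33. 37. 30.] len [20. 19. 21. 22.]
turq [ 0.4462 -0.2248] edge yaws mod90 [42. 37. 40. 44.] len [33. 31. 30. 30.]
black [ 0.525  -0.2156] edge yaws mod90 [ 2. 90.  2. 90.] len [27. 28. 27. 28.]
jar [0.45648881 0.1696351 ]
[[ 0.6273  0.1805]
 [ 0.6307  0.1007]
 [ 0.6328  0.0209]
 [ 0.6352 -0.0592]] yaw 1.8554234710698256
[[ 0.6276  0.1807]
 [ 0.6302  0.1007]
 [ 0.6328  0.0208]
 [ 0.6354 -0.0592]]
scene pad [0.6285 0.1795] [364 212  37  29 761]
scene pad [0.6307 0.0996] [325 218  37  30 777]
scene pad [0.6328 0.0197] [285 225  36  30 803]
scene pad [ 0.635  -0.0603] [245 232  35  31 825]
shift [ 252.2 -265.2   37.2] turn [ -0.   -0.  -63.7] jaw -63.7 grasp now [ 0.3217 -0.6496  0.237 ] t 0.25 q [ 1.03  0.6  -0.    1.6   0.    0.94 -0.08] F [-0.4  0.4 -0.2] open 0.0932
```

Run:
```python
from h import *
go(.4524,-.3025,.13,-59)
```

```text
shift [ 271.2 -253.   107.2] turn [-0.   0.  -4.7] jaw -63.7 grasp now [ 0.3217 -0.6496  0.237 ] t 0.25 q [ 1.03  0.6  -0.    1.6   0.    0.94 -0.08] F [-0.4  0.4 -0.2] open 0.0932
```

```bash
python3 -m pendant '[[0,[40,-36,15],[0,0,0]],[0,[80,-74,32],[0,0,0]],[0,[122,-114,48],[0,0,-1]],[0,[163,-152,64],[0,0,-2]],[0,[190,-177,75],[0,0,-3.3]]]'
python3 - <<'E'
from h import *
go(.4524,-.3025,.10,-59)
E
```

```text
time_s: 0.88
position: [0.4143, -0.4041, 0.3292]
tool_rot: [-0.0, 0.966, 0.257, 0.0]
contact_force: [-0.1, -0.6, -0.1]
opening: 0.0485
shift [ 83.5 -69.2  62. ] turn [-0.1 -0.  -1.2] jaw -60.2 grasp now [ 0.4143 -0.4041  0.1619] t 0.875 q [ 0.69  0.52 -0.02  2.01  0.02  0.61 -0.4 ] F [-0.1 -0.6 -0.1] open 0.0485
```

```bash
python3 -m pendant '[[0,[30,-25,20],[0,0,-0.5]],[0,[60,-50,42],[0,0,-1]],[0,[82,-68,60],[0,0,-1.2]],[0,[83,-69,62],[0,0,-1.2]],[0,[83,-69,62],[0,0,-1.2]]]'
python3 - <<'E'
from h import *
go(.4524,-.3025,.024,-59)
for n in("top","scene"):
    c=bot.read_camera(n);im=cv2.cvtColor(c["color"],cv2.COLOR_RGB2BGR)
    u,v=proj(c,(.4524,-.3025,.03)).astype(int);print(u,v)
    k=im[max(0,v-50):v+50,max(0,u-65):u+65];cv2.imwrite(f"pics/g_{n}.png",cv2.resize(k,(390,300) if 0 else None,fx=3,fy=3,interpolation=2))
a=cv2.imread("pics/g_top.png");b=cv2.imread("pics/g_scene.png");h=min(len(a),len(b));cv2.imwrite("pics/g.png",np.hstack([a[:h],b[:h]]))
E
```

```text
time_s: 1.5
position: [0.4513, -0.3064, 0.2679]
tool_rot: [0.0, 0.964, 0.266, -0.0]
contact_force: [0.7, 0.2, 0.0]
opening: 0.0466
shift [ 3.  -2.9 76.6] turn [ 0.   0.  -0.2] jaw -59.2 grasp now [ 0.4513 -0.3064  0.1006] t 1.5 q [ 0.5   0.59 -0.01  2.12  0.02  0.43 -0.56] F [0.7 0.2 0. ] open 0.0466
428 272
131 187
```

View pics/g.png

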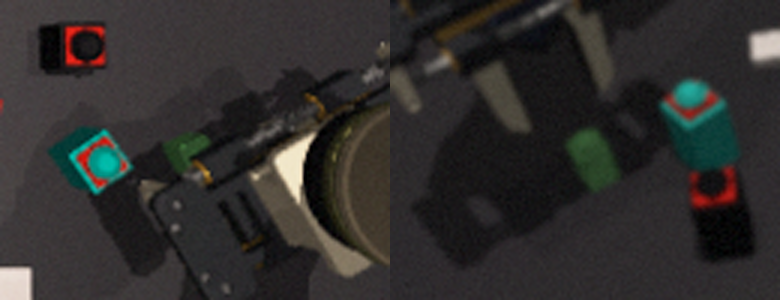

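The fingers (scene crop, about (505,95) and (590,50)) straddle the green stone at (592,158), and the jaws clear the turquoise one. Next I descend, grip and lift.

```bash
python3 -m pendant '[[0,[3,-3,20],[0,0,0]],[0,[3,-3,45],[0,0,0]],[0,[3,-3,65],[0,0,0]],[0,[3,-3,76],[0,0,0]],[0,[3,-3,76],[0,0,0]]]'
python3 -m pendant '[[1,[0,0,0],[0,0,0]],[1,[0,0,0],[0,0,0]],[1,[0,0,0],[0,0,0]],[1,[0,0,0],[0,0,0]],[1,[0,0,0],[0,0,0]]]'
python3 -m pendant '[[1,[0,0,-10],[0,0,0]],[1,[0,0,-40],[0,0,0]],[1,[0,0,-80],[0,0,0]],[1,[0,0,-100],[0,0,0]],[1,[0,0,-100],[0,0,0]]]'
python3 - <<'E'
from h import *
go(.6352,-.0598,.12,2)
E
```

```text
time_s: 2.22
position: [0.4522, -0.3022, 0.1915]
tool_rot: [-0.0, 0.964, 0.265, -0.0]
contact_force: [-0.5, 0.3, -0.3]
opening: 0.0464
time_s: 2.85
position: [0.4526, -0.3017, 0.1922]
tool_rot: [0.0, 0.964, 0.266, 0.0]
contact_force: [-0.2, 0.6, 6.0]
opening: 0.0222
time_s: 3.48
position: [0.4526, -0.3018, 0.2934]
tool_rot: [0.001, 0.964, 0.266, 0.001]
contact_force: [-1.2, -0.1, -1.7]
opening: 0.0217
shift [ 280.8 -114.2    6.3] turn [  0.2   0.  -61.2] jaw -59.2 grasp now [ 0.4526 -0.3018  0.1261] t 3.475 q [ 0.49  0.54 -0.01  2.11  0.02  0.48 -0.56] F [-1.2 -0.1 -1.7] open 0.0217
```

```bash
python3 -m pendant '[[1,[40,-16,0],[0,0,-9]],[1,[90,-37,2],[0,0,-19]],[1,[145,-59,4],[0,0,-29]],[1,[200,-81,6],[0,0,-39]],[1,[240,-98,6],[0,0,-47]]]'
python3 - <<'E'
from h import *
go(.6352,-.0598,.09,2)
E
```

```text
time_s: 4.1
position: [0.6093, -0.0917, 0.2843]
tool_rot: [-0.001, 0.776, 0.631, -0.0]
contact_force: [0.5, -0.3, -1.1]
opening: 0.022
shift [36.5 18.9 27. ] turn [ -0.1  -0.1 -13.7] jaw -11.7 grasp now [ 0.6093 -0.0917  0.117 ] t 4.1 q [ 0.2   0.63 -0.21  1.94  0.21  0.59 -0.36] F [ 0.5 -0.3 -1.1] open 0.022
```

```bash
python3 -m pendant '[[1,[12,6,5],[0,0,-5]],[1,[28,15,17],[0,0,-11]],[1,[36,19,27],[0,0,-14]],[1,[36,19,27],[0,0,-14]],[1,[36,19,27],[0,0,-14]]]'
python3 - <<'E'
from h import *
go(.6352,-.0598,.0445,2)
for n in("top","scene"):
    c=bot.read_camera(n);im=cv2.cvtColor(c["color"],cv2.COLOR_RGB2BGR)
    u,v=proj(c,(.6352,-.0598,.03)).astype(int);print(u,v)
    k=im[max(0,v-50):v+50,max(0,u-65):u+65];cv2.imwrite(f"pics/g_{n}.png",cv2.resize(k,None,fx=3,fy=3,interpolation=2))
a=cv2.imread("pics/g_top.png");b=cv2.imread("pics/g_scene.png");h=min(len(a),len(b));cv2.imwrite("pics/gp.png",np.hstack([a[:h],b[:h]]))
E
```

```text
time_s: 4.72
position: [0.6341, -0.064, 0.2585]
tool_rot: [-0.0, 0.696, 0.718, -0.0]
contact_force: [0.1, 0.8, -0.2]
opening: 0.022
shift [ 4.1  1.3 46.7] turn [-0.   0.  -0.3] jaw 1.7 grasp now [ 0.6341 -0.064   0.0912] t 4.725 q [ 0.18  0.69 -0.25  1.91  0.29  0.59 -0.24] F [ 0.1  0.8 -0.2] open 0.022
315 184
261 243
```

View pics/gp.png

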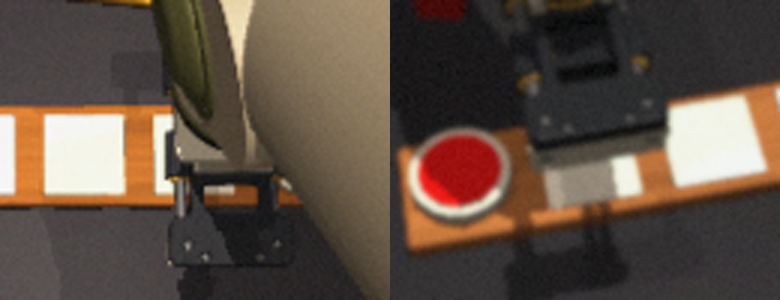

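The gripper is above the mark_4 pad next to the red dish, with the stone hidden behind the jaws. I'll make a small correction and lower it, then read the pose before release.

```bash
python3 -m pendant '[[1,[4,1,10],[0,0,0]],[1,[4,1,25],[0,0,0]],[1,[4,1,38],[0,0,0]],[1,[4,1,44],[0,0,0]],[1,[4,1,44],[0,0,0]]]'
python3 - <<'E'
from h import *
go(.6352,-.0598,.0435,2)
E
```

```text
time_s: 5.45
position: [0.6352, -0.0592, 0.2139]
tool_rot: [-0.0, 0.696, 0.718, -0.0]
contact_force: [-0.9, -1.1, -0.4]
opening: 0.022
shift [-0.6  0.   3.1] turn [-0.1 -0.  -0.1] jaw 1.9 grasp now [ 0.6352 -0.0592  0.0466] t 5.45 q [ 0.15  0.75 -0.22  1.92  0.32  0.51 -0.26] F [-0.9 -1.1 -0.4] open 0.022
```

```bash
python3 -m pendant '[[1,[0,0,2],[0,0,0]],[1,[0,0,3.5],[0,0,0]],[1,[0,0,3.5],[0,0,0]],[1,[0,0,3.5],[0,0,0]],[1,[0,0,3.5],[0,0,0]]]'
python3 -m pendant '[[0.1,[0,0,0],[0,0,0]],[0.1,[0,0,0],[0,0,0]],[0.1,[0,0,0],[0,0,0]],[0.1,[0,0,0],[0,0,0]],[0.1,[0,0,0],[0,0,0]]]'
python3 -m pendant '[[0.1,[0,0,-10],[0,0,0]],[0.1,[0,0,-40],[0,0,0]],[0,[0,0,-70],[0,0,0]],[0,[0,0,-90],[0,0,0]],[0,[0,0,-90],[0,0,0]]]'
python3 - <<'E'
from h import *
go(.4599,.3184,.12,4)
E
```

```text
time_s: 6.08
position: [0.6353, -0.0592, 0.2113]
tool_rot: [0.0, 0.696, 0.718, 0.0]
contact_force: [-0.1, 0.3, -0.5]
opening: 0.0218
time_s: 6.7
position: [0.6353, -0.0592, 0.2112]
tool_rot: [-0.0, 0.696, 0.718, -0.0]
contact_force: [-0.6, 0.2, 0.3]
opening: 0.0419
time_s: 7.32
position: [0.6357, -0.0593, 0.3032]
tool_rot: [0.001, 0.696, 0.718, 0.001]
contact_force: [-0.3, 0.4, 0.9]
opening: 0.0462
shift [ 383.1 -163.7   15.3] turn [ 0.2  0.  -2.2] jaw 1.8 grasp now [ 0.6357 -0.0593  0.1359] t 7.325 q [ 0.19  0.63 -0.28  1.88  0.27  0.67 -0.22] F [-0.3  0.4  0.9] open 0.0462
```

```bash
python3 -m pendant '[[0,[40,-17,0],[0,0,0]],[0,[95,-41,0],[0,0,0]],[0,[150,-64,0],[0,0,-1]],[0,[205,-88,0],[0,0,-1]],[0,[260,-111,0],[0,0,-2]]]'
python3 -m pendant '[[0,[55,-23,0],[0,0,0]],[0,[100,-43,4],[0,0,0]],[0,[123,-52,15],[0,0,0]],[0,[123,-52,15],[0,0,0]],[0,[123,-52,15],[0,0,0]]]'
python3 - <<'E'
from h import *
go(.4599,.3184,.028,4)
c=bot.read_camera("top");im=cv2.cvtColor(c["color"],cv2.COLOR_RGB2BGR)
u,v=proj(c,(.6352,-.0598,.018));k=cv2.resize(im[150:300,100:390],None,fx=2.7,fy=2.7,interpolation=2);print(u,v)
cv2.imwrite("pics/y.png",k)
E
```

```text
time_s: 7.95
position: [0.5148, 0.1985, 0.3005]
tool_rot: [-0.0, 0.683, 0.731, -0.0]
contact_force: [1.0, 0.6, -0.6]
opening: 0.0464
time_s: 8.57
position: [0.4562, 0.3153, 0.2858]
tool_rot: [0.0, 0.683, 0.73, -0.001]
contact_force: [0.1, -0.5, 1.1]
opening: 0.0465
shift [ 3.   3.9 90.5] turn [-0.   0.1 -0.2] jaw 3.8 grasp now [0.4562 0.3153 0.1185] t 8.575 q [-0.55  0.57 -0.22  2.08  0.24  0.51 -0.89] F [ 0.1 -0.5  1.1] open 0.0465
314.4712552798516 184.92464160857705
```

View pics/y.png

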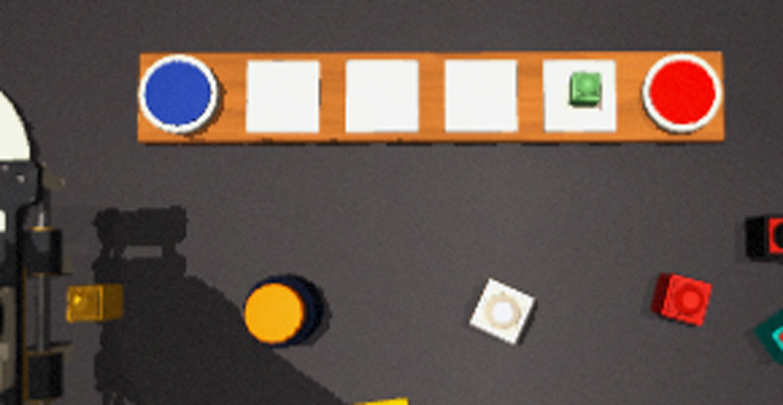

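Green stands in the middle of the mark_4 pad: its top face is at about (316.7,181.9), and I expected about (316,182.3) with parallax. The jaws hang over yellow, so I'll descend on it.

```bash
python3 -m pendant '[[0,[3,4,20],[0,0,0]],[0,[3,4,50],[0,0,0]],[0,[3,4,75],[0,0,0]],[0,[3,4,90],[0,0,0]],[0,[3,4,90],[0,0,0]]]'
python3 -m pendant '[[1,[0,0,0],[0,0,0]],[1,[0,0,0],[0,0,0]],[1,[0,0,0],[0,0,0]],[1,[0,0,0],[0,0,0]],[1,[0,0,0],[0,0,0]]]'
python3 -m pendant '[[1,[0,0,-10],[0,0,0]],[1,[0,0,-50],[0,0,0]],[1,[0,0,-100],[0,0,0]],[1,[0,0,-130],[0,0,0]],[1,[0,0,-130],[0,0,0]]]'
python3 - <<'E'
from h import *
go(.6328,.0203,.15,2)
E
```

```text
time_s: 9.25
position: [0.4596, 0.3191, 0.1949]
tool_rot: [-0.0, 0.683, 0.73, -0.001]
contact_force: [0.5, 0.4, 0.2]
opening: 0.0461
time_s: 9.88
position: [0.4597, 0.3196, 0.197]
tool_rot: [0.0, 0.683, 0.73, 0.0]
contact_force: [-1.7, -0.7, 7.0]
opening: 0.0267
time_s: 10.5
position: [0.46, 0.3197, 0.3289]
tool_rot: [0.0, 0.683, 0.73, 0.002]
contact_force: [-0.0, 0.6, -1.3]
opening: 0.0267
shift [-310.2  152.4   11.5] turn [ 0.2 -0.2  1.8] jaw 3.8 grasp now [0.46   0.3197 0.1616] t 10.5 q [-0.53  0.51 -0.26  2.04  0.22  0.61 -0.87] F [-0.   0.6 -1.3] open 0.0267
```

```bash
python3 -m pendant '[[1,[-40,20,0],[0,0,0]],[1,[-95,47,0],[0,0,0]],[1,[-150,74,0],[0,0,1]],[1,[-200,98,0],[0,0,1]],[1,[-230,113,5],[0,0,2]]]'
python3 -m pendant '[[1,[-40,20,0],[0,0,0]],[1,[-75,36,5],[0,0,0]],[1,[-80,39,20],[0,0,0]],[1,[-80,39,40],[0,0,0]],[1,[-80,39,40],[0,0,0]]]'
python3 - <<'E'
from h import *
go(.6328,.0203,.0485,2)
E
```

```text
time_s: 11.12
position: [0.5887, 0.0943, 0.3201]
tool_rot: [0.0, 0.697, 0.717, -0.001]
contact_force: [-0.8, -0.9, -1.3]
opening: 0.0272
time_s: 11.75
position: [0.6283, 0.0197, 0.2788]
tool_rot: [-0.002, 0.695, 0.719, -0.002]
contact_force: [0.3, 0.3, -1.1]
opening: 0.0265
shift [ 0.4  4.8 63. ] turn [-0.3 -0.  -0.1] jaw 1.9 grasp now [0.6283 0.0197 0.1115] t 11.75 q [ 0.04  0.65 -0.25  1.92  0.26  0.61 -0.34] F [ 0.3  0.3 -1.1] open 0.0265
```

```bash
python3 -m pendant '[[1,[0,4,15],[0,0,0]],[1,[0,4,35],[0,0,0]],[1,[0,4,50],[0,0,0]],[1,[0,4,58],[0,0,0]],[1,[0,4,58],[0,0,0]]]'
python3 - <<'E'
from h import *
go(.6328,.0203,.0485,2)
E
```

```text
time_s: 12.38
position: [0.6332, 0.0191, 0.2224]
tool_rot: [-0.0, 0.696, 0.718, -0.0]
contact_force: [0.0, -0.7, -1.2]
opening: 0.0263
shift [ 1.2 -0.3  6.6] turn [-0.1  0.  -0.1] jaw 1.9 grasp now [0.6332 0.0191 0.0551] t 12.375 q [ 0.02  0.73 -0.22  1.93  0.3   0.51 -0.37] F [ 0.  -0.7 -1.2] open 0.0263
```

```bash
python3 -m pendant '[[1,[1,0,3],[0,0,0]],[1,[1,0,6],[0,0,0]],[1,[1,0,6.5],[0,0,0]],[1,[1,0,6.5],[0,0,0]],[1,[1,0,6.5],[0,0,0]]]'
python3 -m pendant '[[0,[0,0,0],[0,0,0]],[0,[0,0,0],[0,0,0]],[0,[0,0,0],[0,0,0]],[0,[0,0,0],[0,0,0]],[0,[0,0,0],[0,0,0]]]'
python3 -m pendant '[[0,[0,0,-10],[0,0,0]],[0,[0,0,-40],[0,0,0]],[-0.3,[0,0,-80],[0,0,0]],[-0.3,[0,0,-110],[0,0,0]],[-0.3,[0,0,-110],[0,0,0]]]'
python3 - <<'E'
from h import *
go(.4745,-.1392,.13,-11)
E
```

```text
time_s: 13.0
position: [0.6334, 0.0201, 0.2168]
tool_rot: [0.0, 0.696, 0.718, 0.0]
contact_force: [-0.9, 0.6, -1.1]
opening: 0.0271
time_s: 13.62
position: [0.6333, 0.0201, 0.2167]
tool_rot: [-0.0, 0.696, 0.718, -0.0]
contact_force: [0.7, -0.7, -0.9]
opening: 0.0459
time_s: 14.25
position: [0.6339, 0.0201, 0.3297]
tool_rot: [0.002, 0.696, 0.718, 0.002]
contact_force: [0.6, 0.4, -0.0]
opening: 0.0607
shift [-154.2 -164.5   31.6] turn [ 0.3 -0.  12.8] jaw 1.8 grasp now [0.6339 0.0201 0.1624] t 14.25 q [ 0.06  0.59 -0.28  1.87  0.24  0.71 -0.32] F [ 0.6  0.4 -0. ] open 0.0607
```

```bash
python3 -m pendant '[[-0.3,[-30,-32,0],[0,0,2]],[-0.3,[-70,-74,0],[0,0,5]],[-0.3,[-110,-117,5],[0,0,8]],[-0.3,[-140,-150,15],[0,0,11]],[-0.3,[-152,-163,25],[0,0,13]]]'
python3 -m pendant '[[-0.3,[0,0,0],[0,0,0]],[-0.3,[0,0,0],[0,0,0]],[-0.3,[0,0,0],[0,0,0]],[-0.3,[0,0,0],[0,0,0]],[-0.3,[0,0,0],[0,0,0]]]'
python3 - <<'E'
from h import *
go(.4745,-.1392,.034,-11)
E
```

```text
time_s: 14.88
position: [0.4732, -0.1388, 0.3011]
tool_rot: [-0.0, 0.774, 0.633, -0.001]
contact_force: [0.3, 0.1, -0.2]
opening: 0.0601
time_s: 15.5
position: [0.4756, -0.1367, 0.3018]
tool_rot: [0.0, 0.772, 0.635, 0.0]
contact_force: [-0.1, 0.1, -0.4]
opening: 0.0605
shift [ -2.7  -0.6 100.5] turn [ 0.  -0.  -0.1] jaw -11.1 grasp now [ 0.4756 -0.1367  0.1345] t 15.5 q [ 0.32  0.49 -0.21  2.2   0.23  0.46 -0.27] F [-0.1  0.1 -0.4] open 0.0605
```

```bash
python3 -m pendant '[[-0.3,[-3,-1,20],[0,0,0]],[-0.3,[-3,-1,50],[0,0,0]],[-0.3,[-3,-1,80],[0,0,0]],[-0.3,[-3,-1,100],[0,0,0]],[-0.3,[-3,-1,100],[0,0,0]]]'
python3 -m pendant '[[1,[0,0,0],[0,0,0]],[1,[0,0,0],[0,0,0]],[1,[0,0,0],[0,0,0]],[1,[0,0,0],[0,0,0]],[1,[0,0,0],[0,0,0]]]'
python3 -m pendant '[[1,[0,0,-10],[0,0,0]],[1,[0,0,-50],[0,0,0]],[1,[0,0,-100],[0,0,0]],[1,[0,0,-130],[0,0,0]],[1,[0,0,-130],[0,0,0]]]'
python3 - <<'E'
from h import *
go(.6305,.1002,.16,2)
E
```

```text
time_s: 16.12
position: [0.4736, -0.1395, 0.2006]
tool_rot: [-0.001, 0.772, 0.635, -0.001]
contact_force: [-0.8, -0.1, 1.6]
opening: 0.0602
time_s: 16.75
position: [0.4736, -0.14, 0.2023]
tool_rot: [0.0, 0.773, 0.635, 0.0]
contact_force: [-1.4, 0.4, 6.8]
opening: 0.0318
time_s: 17.38
position: [0.4739, -0.1401, 0.3342]
tool_rot: [0.002, 0.773, 0.635, 0.001]
contact_force: [0.0, -0.2, -1.9]
opening: 0.0324
shift [266.1 106.9   7.3] turn [  0.3   0.  -13.2] jaw -11.2 grasp now [ 0.4739 -0.1401  0.1669] t 17.375 q [ 0.36  0.44 -0.25  2.18  0.21  0.54 -0.25] F [ 0.  -0.2 -1.9] open 0.0324
```

```bash
python3 -m pendant '[[1,[40,16,0],[0,0,-2]],[1,[90,36,0],[0,0,-5]],[1,[145,58,0],[0,0,-8]],[1,[190,76,0],[0,0,-10]],[1,[220,88,0],[0,0,-13]]]'
python3 - <<'E'
from h import *
go(.6305,.1002,.12,2)
E
```

```text
time_s: 18.0
position: [0.6032, 0.0616, 0.3302]
tool_rot: [-0.001, 0.694, 0.72, -0.0]
contact_force: [-0.4, 0.6, -2.6]
opening: 0.0319
shift [37.6 28.7 42.9] turn [-0.1 -0.   0.1] jaw 2.1 grasp now [0.6032 0.0616 0.1629] t 18.0 q [ 0.01  0.56 -0.3   1.93  0.25  0.68 -0.4 ] F [-0.4  0.6 -2.6] open 0.0319
```

```bash
python3 -m pendant '[[1,[15,11,10],[0,0,0]],[1,[30,23,25],[0,0,0]],[1,[37,28,43],[0,0,0]],[1,[37,28,43],[0,0,0]],[1,[37,28,43],[0,0,0]]]'
python3 - <<'E'
from h import *
go(.6305,.1002,.058,2)
E
```

```text
time_s: 18.62
position: [0.6292, 0.096, 0.2885]
tool_rot: [-0.0, 0.696, 0.718, -0.001]
contact_force: [-0.3, 0.2, -2.1]
opening: 0.0321
shift [ 4.2  1.5 63.2] turn [-0.1  0.  -0.2] jaw 1.8 grasp now [0.6292 0.096  0.1212] t 18.625 q [-0.06  0.64 -0.27  1.89  0.27  0.64 -0.47] F [-0.3  0.2 -2.1] open 0.0321
```

```bash
python3 -m pendant '[[1,[4,1.5,15],[0,0,0]],[1,[4,1.5,35],[0,0,0]],[1,[4,1.5,52],[0,0,0]],[1,[4,1.5,62],[0,0,0]],[1,[4,1.5,62],[0,0,0]]]'
python3 - <<'E'
from h import *
go(.6305,.1002,.0535,2)
E
```

```text
time_s: 19.25
position: [0.6305, 0.1009, 0.2255]
tool_rot: [-0.001, 0.696, 0.718, -0.001]
contact_force: [0.9, 1.0, -1.8]
opening: 0.0322
shift [-0.7 -0.1  4.7] turn [-0.1  0.  -0.1] jaw 1.9 grasp now [0.6305 0.1009 0.0582] t 19.25 q [-0.1   0.73 -0.23  1.92  0.31  0.53 -0.51] F [ 0.9  1.  -1.8] open 0.0322
```

Lower the last few mm, release, rise, and head for white (.463, 0), jaw -25.

```bash
python3 -m pendant '[[1,[-0.5,0,2],[0,0,0]],[1,[-0.5,0,4],[0,0,0]],[1,[-0.5,0,5],[0,0,0]],[1,[-0.5,0,5],[0,0,0]],[1,[-0.5,0,5],[0,0,0]]]'
python3 -m pendant '[[-0.2,[0,0,0],[0,0,0]],[-0.2,[0,0,0],[0,0,0]],[-0.2,[0,0,0],[0,0,0]],[-0.2,[0,0,0],[0,0,0]],[-0.2,[0,0,0],[0,0,0]]]'
python3 -m pendant '[[-0.2,[0,0,-10],[0,0,0]],[-0.2,[0,0,-40],[0,0,0]],[-0.5,[0,0,-80],[0,0,0]],[-0.5,[0,0,-110],[0,0,0]],[-0.5,[0,0,-110],[0,0,0]]]'
python3 - <<'E'
from h import *
go(.463,.0003,.15,-25)
E
```

```text
time_s: 19.88
position: [0.6309, 0.1004, 0.2218]
tool_rot: [0.0, 0.696, 0.718, 0.0]
contact_force: [0.4, -0.2, -1.7]
opening: 0.0319
time_s: 20.5
position: [0.6309, 0.1004, 0.2217]
tool_rot: [0.0, 0.696, 0.718, 0.0]
contact_force: [-0.1, 0.6, -0.6]
opening: 0.0559
time_s: 21.12
position: [0.6314, 0.1005, 0.3348]
tool_rot: [0.001, 0.696, 0.718, 0.002]
contact_force: [0.1, -0.2, -1.1]
opening: 0.0698
shift [ -94.8 -171.6   16.6] turn [ 0.3 -0.1 26.8] jaw 1.8 grasp now [0.6314 0.1005 0.1675] t 21.125 q [-0.05  0.59 -0.29  1.85  0.25  0.73 -0.45] F [ 0.1 -0.2 -1.1] open 0.0698
```

```bash
python3 -m pendant '[[-0.5,[-20,-36,0],[0,0,6]],[-0.5,[-45,-82,0],[0,0,13]],[-0.5,[-72,-130,5],[0,0,20]],[-0.5,[-90,-163,15],[0,0,27]],[-0.5,[-94,-171,16],[0,0,27]]]'
python3 -m pendant '[[-0.5,[0,0,0],[0,0,0]],[-0.5,[0,0,0],[0,0,0]],[-0.5,[0,0,0],[0,0,0]],[-0.5,[0,0,0],[0,0,0]],[-0.5,[0,0,0],[0,0,0]]]'
python3 - <<'E'
from h import *
go(.463,.0003,.042,-25)
c=bot.read_camera("top");im=cv2.cvtColor(c["color"],cv2.COLOR_RGB2BGR)
for p in [(.6352,-.0598,.053),(.6328,.0203,.064),(.6305,.1002,.076)]: print((proj(c,p)-[100,150]+.5)*2.7)
cv2.imwrite("pics/w.png",cv2.resize(im[150:300,100:390],None,fx=2.7,fy=2.7,interpolation=2))
E
```

```text
time_s: 21.75
position: [0.4606, -0.0002, 0.315]
tool_rot: [-0.0, 0.845, 0.535, -0.002]
contact_force: [0.3, 0.1, 1.6]
opening: 0.0698
time_s: 22.38
position: [0.4631, 0.0011, 0.3157]
tool_rot: [-0.0, 0.844, 0.536, -0.0]
contact_force: [-0.0, -0.1, 0.4]
opening: 0.0696
shift [ -0.8   0.2 106.4] turn [-0.  -0.  -0.1] jaw -25.1 grasp now [0.4631 0.0011 0.1484] t 22.375 q [-0.    0.44 -0.16  2.26  0.16  0.45 -0.74] F [-0.  -0.1  0.4] open 0.0696
[584.73403136  88.39937345]
[481.60298157  86.33976198]
[375.62197748  83.84701114]
```

View pics/w.png

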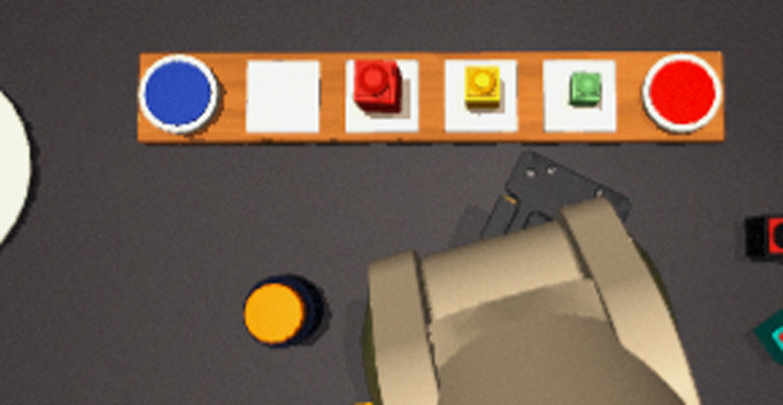

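Red (376,84), yellow (482,84) and green (585,87) stand where expected on their pads, within about 1 mm. The arm is over white.

```bash
python3 -m pendant '[[-0.5,[-1,0,20],[0,0,0]],[-0.5,[-1,0,50],[0,0,0]],[-0.5,[-1,0,85],[0,0,0]],[-0.5,[-1,0,105],[0,0,0]],[-0.5,[-1,0,105],[0,0,0]]]'
python3 -m pendant '[[1,[0,0,0],[0,0,0]],[1,[0,0,0],[0,0,0]],[1,[0,0,0],[0,0,0]],[1,[0,0,0],[0,0,0]],[1,[0,0,0],[0,0,0]]]'
python3 -m pendant '[[1,[0,0,-10],[0,0,0]],[1,[0,0,-50],[0,0,0]],[1,[0,0,-100],[0,0,0]],[1,[0,0,-140],[0,0,0]],[1,[0,0,-140],[0,0,0]]]'
python3 - <<'E'
from h import *
go(.628,.180,.18,2)
E
```

```text
time_s: 23.05
position: [0.4623, 0.0002, 0.2096]
tool_rot: [-0.001, 0.844, 0.536, -0.001]
contact_force: [0.2, -0.2, 0.7]
opening: 0.0698
time_s: 23.68
position: [0.4624, 0.0001, 0.2112]
tool_rot: [0.0, 0.844, 0.536, 0.0]
contact_force: [-2.8, 0.8, 6.9]
opening: 0.0367
time_s: 24.3
position: [0.4628, -0.0002, 0.3536]
tool_rot: [0.001, 0.844, 0.536, 0.002]
contact_force: [-0.2, 0.2, -2.9]
opening: 0.0372
shift [233.3  72.8   7.3] turn [  0.3  -0.1 -27.2] jaw -25.2 grasp now [ 4.628e-01 -2.000e-04  1.863e-01] t 24.3 q [ 0.04  0.37 -0.21  2.23  0.15  0.55 -0.72] F [-0.2  0.2 -2.9] open 0.0372
```

```bash
python3 -m pendant '[[1,[35,11,0],[0,0,-5]],[1,[80,25,0],[0,0,-11]],[1,[130,41,0],[0,0,-18]],[1,[170,53,0],[0,0,-24]],[1,[195,61,0],[0,0,-27]]]'
python3 - <<'E'
from h import *
go(.628,.180,.125,2)
E
```

```text
time_s: 24.92
position: [0.6013, 0.1523, 0.3488]
tool_rot: [-0.001, 0.694, 0.72, -0.001]
contact_force: [0.0, -0.2, -2.6]
opening: 0.0372
shift [26.7 27.8 56.4] turn [-0.1 -0.   0.1] jaw 2.1 grasp now [0.6013 0.1523 0.1815] t 24.925 q [-0.12  0.56 -0.32  1.88  0.25  0.74 -0.55] F [ 0.  -0.2 -2.6] open 0.0372
```

```bash
python3 -m pendant '[[1,[12,12,5],[0,0,0]],[1,[26,27,20],[0,0,0]],[1,[26,27,40],[0,0,0]],[1,[26,27,54],[0,0,0]],[1,[26,27,54],[0,0,0]]]'
python3 - <<'E'
from h import *
go(.628,.180,.067,2)
E
```

```text
time_s: 25.55
position: [0.6264, 0.177, 0.295]
tool_rot: [-0.001, 0.696, 0.718, -0.001]
contact_force: [0.2, -0.5, -1.9]
opening: 0.0374
shift [ 3.   1.9 60.7] turn [-0.2  0.1 -0.2] jaw 1.8 grasp now [0.6264 0.177  0.1277] t 25.55 q [-0.17  0.65 -0.29  1.85  0.28  0.68 -0.6 ] F [ 0.2 -0.5 -1.9] open 0.0374
```

```bash
python3 -m pendant '[[1,[3,1.5,15],[0,0,0]],[1,[3,1.5,35],[0,0,0]],[1,[3,1.5,50],[0,0,0]],[1,[3,1.5,60],[0,0,0]],[1,[3,1.5,60],[0,0,0]]]'
python3 - <<'E'
from h import *
go(.628,.180,.062,2)
E
```

```text
time_s: 26.18
position: [0.628, 0.1805, 0.2357]
tool_rot: [-0.0, 0.696, 0.718, -0.001]
contact_force: [-0.3, -0.5, -2.3]
opening: 0.0365
shift [-0.5  0.   6.4] turn [-0.1  0.  -0.1] jaw 1.9 grasp now [0.628  0.1805 0.0684] t 26.175 q [-0.2   0.73 -0.26  1.88  0.32  0.57 -0.63] F [-0.3 -0.5 -2.3] open 0.0365
```

```bash
python3 -m pendant '[[1,[-0.5,0,3],[0,0,0]],[1,[-0.5,0,5.5],[0,0,0]],[1,[-0.5,0,6.5],[0,0,0]],[1,[-0.5,0,6.5],[0,0,0]],[1,[-0.5,0,6.5],[0,0,0]]]'
python3 -m pendant '[[-0.3,[0,0,0],[0,0,0]],[-0.3,[0,0,0],[0,0,0]],[-0.3,[0,0,0],[0,0,0]],[-0.3,[0,0,0],[0,0,0]],[-0.3,[0,0,0],[0,0,0]]]'
python3 -m pendant '[[-0.3,[0,0,-10],[0,0,0]],[-0.3,[0,0,-40],[0,0,0]],[-0.3,[0,0,-80],[0,0,0]],[-0.3,[0,0,-120],[0,0,0]],[-0.3,[0,0,-120],[0,0,0]]]'
python3 -m pendant '[[-0.3,[30,-20,0],[0,0,0]],[-0.3,[70,-50,0],[0,0,0]],[-0.3,[110,-80,0],[0,0,0]],[-0.3,[150,-100,0],[0,0,0]],[-0.3,[170,-110,0],[0,0,0]]]'
python3 -m pendant '[[-0.3,[0,0,0],[0,0,0]],[-0.3,[0,0,0],[0,0,0]],[-0.3,[0,0,0],[0,0,0]],[-0.3,[0,0,0],[0,0,0]],[-0.3,[0,0,0],[0,0,0]]]'
python3 - <<'E'
from h import *
K=[]
for n in("top","scene"):
    c=bot.read_camera(n);im=cv2.cvtColor(c["color"],cv2.COLOR_RGB2BGR);x,y=(140,150) if n=="top" else (190,120)
    K.append(cv2.resize(im[y:y+145,x:x+265],None,fx=2,fy=2,interpolation=2)[:290,:530])
    for p in [(.628,.18,.087),(.6305,.1002,.076),(.6328,.0203,.064),(.6352,-.0598,.053),(.6352,-.0598,.018)]: print(n,np.round((proj(c,p)-[x,y]+.5)*2))
cv2.imwrite("pics/f.png",np.vstack(K))
E
```

```text
time_s: 26.8
position: [0.6283, 0.18, 0.2303]
tool_rot: [0.0, 0.696, 0.718, 0.0]
contact_force: [-0.4, 0.0, -1.9]
opening: 0.0371
time_s: 27.42
position: [0.6282, 0.18, 0.2302]
tool_rot: [0.0, 0.696, 0.718, 0.0]
contact_force: [-0.5, -0.5, -0.7]
opening: 0.0602
time_s: 28.05
position: [0.6288, 0.1804, 0.3542]
tool_rot: [0.001, 0.696, 0.718, 0.003]
contact_force: [1.0, 0.3, 0.7]
opening: 0.0601
time_s: 28.68
position: [0.5112, 0.3485, 0.35]
tool_rot: [-0.0, 0.695, 0.719, -0.0]
contact_force: [0.9, -0.7, 0.5]
opening: 0.0603
time_s: 29.3
position: [0.5132, 0.3458, 0.3502]
tool_rot: [0.0, 0.696, 0.718, -0.0]
contact_force: [-0.8, -0.2, 0.8]
opening: 0.0608
top [117.  61.]
top [198.  62.]
top [277.  64.]
top [353.  65.]
top [350.  71.]
scene [398. 170.]
scene [313. 191.]
scene [228. 213.]
scene [143. 235.]
scene [145. 255.]
```

View pics/f.png

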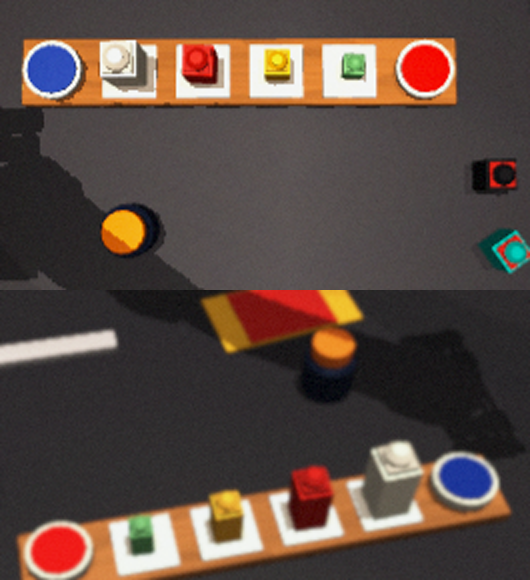

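All four stones stand upright on their pads, within about 1–2 mm of the expected pixels. Green is beside the red dish and white beside the blue, and the jar and look-alikes haven't moved. Handing in.

```bash
python3 -c "
from cell import bot
print(bot.finish_job())"
```

```text
the job is handed in; nothing more can be done
None
```

The four seal stones are set out on the rest in order of size, and the job is handed in. From the red dish to the blue: green on mark_4, yellow on mark_3, red on mark_2 and white on mark_1.

- **Stones:** The last pictures from both cameras show all four upright and centred on their pads to within about 1–2 mm. None toppled during the moves.
- **Ink jar and look-alikes:** The jar is standing and appears where it was. The black and turquoise look-alikes were left alone.
- **Limits:** The job took about 30 s of the 115 s allowed. The largest force at any reading was about 8 N.
- **Checks:** No check failed or disagreed. The interface gave no verdict at hand-in.

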